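# Empty the notched inspection tray through its corner spout

### The job

Pull up the spring knob of the gate over the tray's corner spout and twist it clockwise into its rest notch so that the gate stays open by itself; then lift the tray by its bar handle to tip it about the spout corner until all three flange blanks have slid out into the bin, and lower the tray gently back onto its rest and let go, leaving the gate parked open. Do not touch the finished blanks with the robot, do not let the tray fall, and leave the other things on the bench where they are.

Things in the scene. Friction and masses are not known exactly. Their poses are not given: they have to be found in the camera images.
- station: Fixed dark steel stand that carries the tray. Origin on the table under the centre of the level tray; x across the tray's spout diagonal, y along the diagonal from the spout (-y) to the bar handle (+y), z up. Tray floor top is 90 mm above the table. Its pose varies (yaw up to 0.35 rad).
- tray (a joint): Tilt of the square steel tray (190 mm inside, rim 22 mm high, 4 mm walls, 0.9 kg) about the hinge at its spout corner, rad: 0 = level on its rest, positive = handle end raised, stop at 0.8. It swings freely and falls back if let go.
- tray_hinge (a point): Point on the tray's hinge axis (station's x direction) in the middle of the spout, on the floor's top surface, 90 mm above the table. The notch is 124 mm wide and its floor ends 38 mm beyond this axis, over the bin.
- tray_bar (a point): Centre of the tray's round bar handle, 12 mm thick, 96 mm between its two 10 mm side arms, parallel to the hinge axis. Level tray: 298 mm from the hinge axis along station +y, 18 mm above the floor (108 mm above the table); 55 mm free to the tray's corner. It moves on an arc about the hinge and may turn between the pads. Axes: x along the bar, y away from the spout.
- gate (a joint): Lift of the gate plunger, m: 0 = shut (blade 50 mm wide, 3 mm above the spout's floor: blanks cannot pass), 0.030 = upper stop. A spring pushes it down with 5 to 7 N. A cross-pin stops it from turning while down; it must be lifted at least 0.025 to turn. Parked in the rest notch it reads about 0.022.
- gate_knob (a joint): Turn of the gate's knob, rad, clockwise seen from above positive: 0 = slot (gate free to drop), stop at 1.2. The rest notch is the last part before the stop (from about 1.1): turned against the stop and let down 3 to 8 mm, the cross-pin sits in the notch and stays.
- knob_grip (a point): Centre of the black bar knob over the spout, 62 mm long, 16 mm thick, 22 mm high, on the plunger's upright axis, 12 mm from the hinge axis towards the handle; 196 mm above the table when shut and level. x along the bar (30 degrees counterclockwise from station x at turn 0), z up. The brass collar under it reaches to 22 mm below this point when shut.
- bin: Fixed open grey plastic bin under the spout, outside 220 mm (x) by 240 mm (y) by 55 mm high, 5 mm walls and floor. Origin: centre of its underside; turned like the station.
- blank0: Flat round aluminium flange blank, 60 mm across, 14 mm thick, about 0.11 kg, dark bore and four marks on top. Origin: centre of its underside. Lies flat in the tray at the start. Smooth (friction 0.16 to 0.24 on the tray): the tilt at which it slides out varies, about 0.25 to 0.6 rad, and blanks may hang up against one another for a while.
- blank1: Flat round aluminium flange blank, 60 mm across, 14 mm thick, about 0.11 kg, dark bore and four marks on top. Origin: centre of its underside. Lies flat in the tray at the start. Smooth (friction 0.16 to 0.24 on the tray): the tilt at which it slides out varies, about 0.25 to 0.6 rad, and blanks may hang up against one another for a while.
- blank2: Flat round aluminium flange blank, 60 mm across, 14 mm thick, about 0.11 kg, dark bore and four marks on top. Origin: centre of its underside. Lies flat in the tray at the start. Smooth (friction 0.16 to 0.24 on the tray): the tilt at which it slides out varies, about 0.25 to 0.6 rad, and blanks may hang up against one another for a while.
- sleeve: Bystander: steel sleeve standing upright, 47 mm thick, 130 mm high, with a black band and slots at the top. Origin: centre of its underside.
- tape_roll: Bystander: cardboard-brown tape roll lying flat, 96 mm across, 24 mm high. Origin: centre of its underside.
- gauge_case: Bystander: black gauge case, 60 x 100 x 22 mm, lying. Origin: centre of its underside.
Mind the look-alikes: they are no part of the job. What is shaped like the blank2 but brown or green is not meant.

How it is judged:
By the outcome, as a careful person would: the job done as asked, in the order asked, and still so for the second after the job is handed in, with the robot touching nothing.
It also fails if it takes over 64 s, if anything falls off the work surface, if the arm or the gripper's body presses on something with over 40 N, if the wrist force passes 120 N, or if a joint passes its speed limit or range.

### The arm

A 6-joint arm with a two-finger parallel gripper is mounted at the origin on the work surface. World frame = base frame: x ahead of the robot, y to its left, z up, the work surface at z = 0. Lengths are in m, angles in rad, forces in N, time in s.
With the tool pointing down it reaches from about 0.25 to 0.725 m from the base axis. Payload 4 kg.
Tool frame: the origin (TCP) lies at the very end of the fingers, on their centre line; the grasp point (between the pads) lies 19 mm behind it; z points along the fingers, y is the line along which they close (so a half turn about z gives the same grasp; the last joint's range is limited). The gripper opens to 85 mm and grips with 20 to 120 N. Pads are 22 mm wide; open, the fingers measure 114 mm over their backs; the gripper's body (76 mm by 85 mm) begins 54 mm behind the grasp point. The pads swing forward as they close: fully open they stand 13 mm farther back than shut.
Start: joints at [-1.188, 0.241, 0.005, 1.335, 0, 1.571], TCP at [0.187, -0.464, 0.231] pointing down, gripper open.
Joint ranges: [-2.72, 2.72], [-1.05, 1.87], [-1.09, 1.28], [-1.99, 2.15], [-1.42, 1.44], [-3.14, 3.14]. Speed limits (rad/s): [2.79, 2.79, 3.14, 3.14, 3.14, 3.14].

### API

Orientations are given as a unit quaternion [x, y, z, w].
In Python, from workcell import telemetry, vision, workorder gives the robot as it stands.
- The arm moves only by the shell command python3 -m inch 'ROWS'. ROWS is JSON, a list of rows, each a list of 3 entries, a list of its own where there are three numbers: the turn, a rotation vector about the tool's x, y, z scaled (see below), then the shift along the tool's x, y, z scaled (see below), then the closure, from -1 (fully open) to 1 (shut). A call has 1 to 10 rows; each row shifts and turns the commanded pose from where the row before left it, along the tool's axes as they then stand; what a row does not reach is not made up. The controller multiplies each number of a shift by 0.3 m and each number of a turn by 360 degrees. A row lasts 1/12 s, in which the tool goes at most 41.7 mm and 7.16 degrees, less where a joint would pass 70% of its speed; a pose out of reach is approached as far as the arm can. A call with a number of a shift or a turn outside -1 to 1 is refused whole. A call with a gripper value outside its range is refused whole. The fingers move at their own pace and stop on an object; the grip force is fixed at half the most. Time passes only in rows, so rows that do not move let the fingers close. It gives the time, the measured TCP pose, the force, the opening and the grip force at its end, in the units of the state.
- telemetry.get_obs(): the state, without advancing time (a new reading comes with each control period).
- vision.camera(name): name is "side" or "top"; returns a dict with "img" (384x512x3 uint8, red, green, blue), "fov_y" (degrees; the focal length in pixels is half the picture's height over the tangent of half this angle, whatever the lens; pixels are square), "cx", "cy" (the principal point, pixels), "pose" (4x4, takes a point from camera to world coordinates). Camera axes: x right, y up, looking along -z (the intrinsics and any distortion apply to the point x, -y, -z); pixel columns grow to the right and rows downward; lengths in m; the calibration is good to about 2 mm. A picture is of the moment at which its call begins. There is no depth.
- workorder.job_done(): hands the job in; it is judged then, once.
The state is a dict: "clock": time; "joint_pos": joint angles; "joint_vel": joint speeds; "tau": joint torques, N m; "eef_pos": TCP position; "tool_rot": TCP orientation; "ft_force": force on the tool from outside, world axes, zero at the start; "ft_torque": the same for the moment, N m; "grip_width": finger opening in m; "grasp_force": force on a finger pad.
Only numpy, scipy, OpenCV 4.12 (cv2) and the standard library are available. Lean on these libraries where they do the work, as an engineer would, in place of code of your own. Each camera call takes 0.05 s, during which the arm holds its last target. There are 200 camera calls.

## Working session

There is one attempt and no reset: what is moved stays moved. The work goes in short steps, Python scripts to look and compute and a shell command to move; the robot and the scene stay as the last step left them, time stands still between calls to the robot, and variables do not carry over. Pictures are saved under pics/ and viewed, at most 10 in all, crops included, and the job is handed in when it is done.

```bash
mkdir -p pics; ls; python3 - <<'E'
from workcell import telemetry, vision
import cv2,numpy as np
o=telemetry.get_obs();print({k:np.round(v,3).tolist() for k,v in o.items()})
for n in("top","side"):
    c=vision.camera(n);cv2.imwrite(f"pics/{n}0.png",c["img"][:,:,::-1]);print(n,c["fov_y"],c["cx"],c["cy"],np.round(c["pose"],4).tolist(),c.keys())
E
```

```text
pics
{'clock': 0.0, 'joint_pos': [-1.188, 0.241, 0.004, 1.335, 0.0, 1.571], 'joint_vel': [0.002, 0.002, 0.001, -0.0, -0.002, 0.003], 'tau': [-0.0, -37.232, 25.241, 0.017, 0.0, 0.0], 'eef_pos': [0.187, -0.463, 0.23], 'tool_rot': [0.982, 0.19, -0.0, -0.001], 'ft_force': [-0.106, -0.922, 0.529], 'ft_torque': [-0.047, -0.012, 0.039], 'grasp_force': 0.0, 'grip_width': 0.086}
top 50.644572084510614 253.05336644073822 200.35494226786142 [[0.0079, 0.9905, -0.1371, 0.4396], [-0.9997, 0.0045, -0.0249, 0.0838], [-0.0241, 0.1372, 0.9902, 1.1097], [0.0, 0.0, 0.0, 1.0]] dict_keys(['img', 'fov_y', 'cx', 'cy', 'pose'])
side 45.85450932684744 254.82531736264005 193.2351653931765 [[-0.8742, 0.3585, -0.3276, 0.1496], [-0.4856, -0.645, 0.5901, 0.8085], [0.0003, 0.6749, 0.7379, 1.023], [0.0, 0.0, 0.0, 1.0]] dict_keys(['img', 'fov_y', 'cx', 'cy', 'pose'])
```

View pics/top0.png

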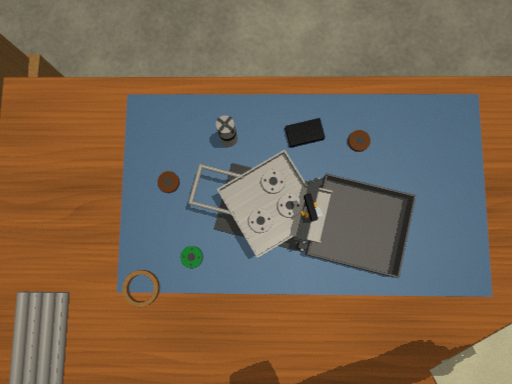

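View pics/side0.png

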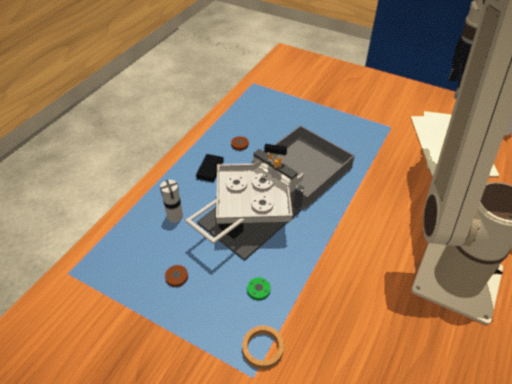

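The top view shows the knob at about (311,207), the handle bar at about (195,187), three blanks at (273,181), (289,206) and (261,221), and the bin to the right. I'll zoom in and measure.

```bash
cat > h.py <<'E'
import numpy as np,cv2
from workcell import telemetry, vision
from scipy.spatial.transform import Rotation as R
def ray(c,u,v):
    f=c["img"].shape[0]/2/np.tan(np.radians(c["fov_y"])/2)
    P=np.array(c["pose"]);d=P[:3,:3]@np.array([(u-c["cx"])/f,-(v-c["cy"])/f,-1]);return P[:3,3],d
def onz(c,u,v,z):
    o,d=ray(c,u,v);return o+d*(z-o[2])/d[2]
def proj(c,p):
    f=c["img"].shape[0]/2/np.tan(np.radians(c["fov_y"])/2)
    P=np.array(c["pose"]);q=P[:3,:3].T@(np.array(p)-P[:3,3]);return np.array([c["cx"]+f*q[0]/-q[2],c["cy"]-f*q[1]/-q[2]])
def crop(c,x0,y0,x1,y1,s,name):
    cv2.imwrite(name,cv2.resize(c["img"][y0:y1,x0:x1,::-1],None,fx=s,fy=s,interpolation=cv2.INTER_CUBIC))
E
python3 - <<'E'
from h import *
t=vision.camera("top");s=vision.camera("side")
a=cv2.resize(t["img"][150:260,185:345],None,fx=5,fy=5,interpolation=cv2.INTER_CUBIC)
cv2.imwrite("pics/t1.png",a[:,:,::-1])
crop(s,180,130,310,250,5,"pics/s1.png")
E
```

```text
(no output)
```

View pics/t1.png

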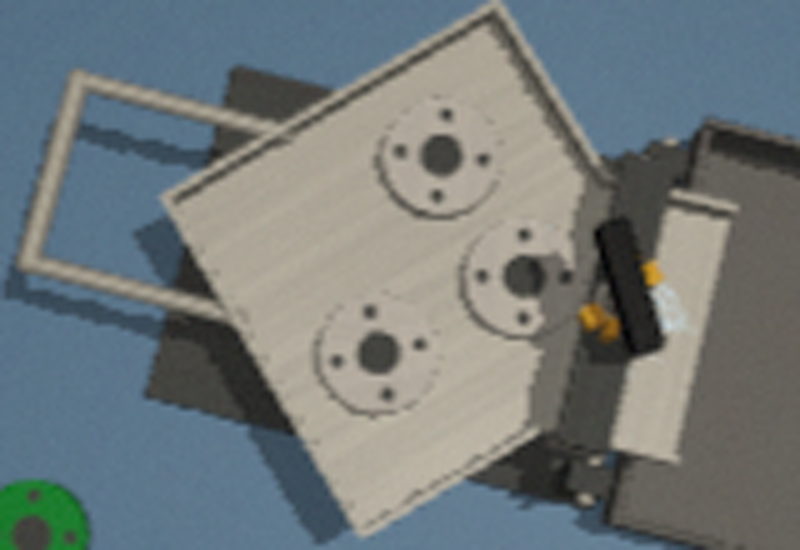

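View pics/s1.png

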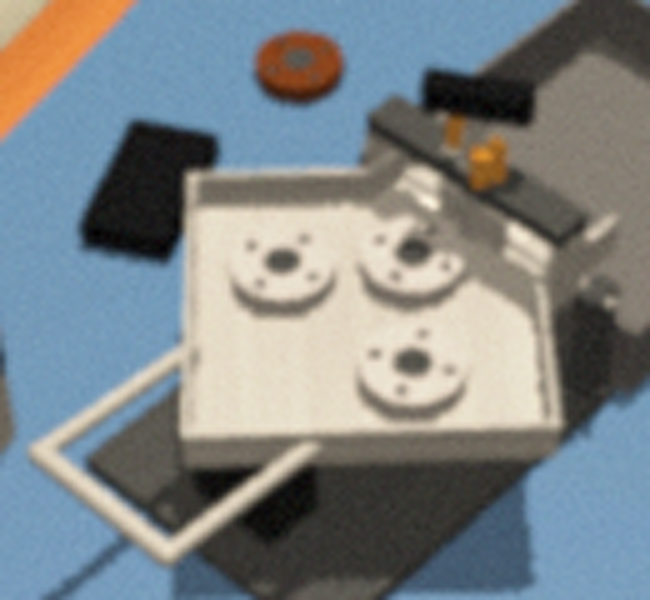

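```bash
python3 - <<'E'
from h import *
t=vision.camera("top");s=vision.camera("side")
T=lambda x,y,z:onz(t,185+(x+.5)/5-.5,150+(y+.5)/5-.5,z)
S=lambda x,y,z:onz(s,180+(x+.5)/5-.5,130+(y+.5)/5-.5,z)
def pr(n,p):print(n,np.round(p,4))
b1,b2=T(77,80,.108),T(29,262,.108);pr("bar top cam",[b1,b2,(b1+b2)/2])
c1,c2=S(42,452,.108),S(168,552,.108);pr("bar side cam",[c1,c2,(c1+c2)/2])
for z in(.196,.207):pr("knob top",T(630,287,z))
pr("knob side",S(479,97,.196))
pr("kends",[T(609,223,.207),T(650,351,.207)])
L,U,D=T(165,195,.112),T(495,5,.112),T(362,535,.112);pr("tray LUD",[L,U,D]);pr("sizes",[np.linalg.norm(U-L),np.linalg.norm(D-L)])
e=U-D;print("yaw from tray diag",np.arctan2(e[1],e[0]));
for a,b in((b1,b2),(c1,c2),):
    e=a-b;print("yaw bar",np.arctan2(e[1],e[0]),np.linalg.norm(e))
e=T(609,223,.207)-T(650,351,.207);print("knob ang",np.arctan2(e[1],e[0]),np.linalg.norm(e))
c=(U+D)/2;k=T(630,287,.207);bc=(b1+b2)/2
print("line knob->bar",np.arctan2(*(bc-k)[[0,1]]),np.linalg.norm((bc-k)[:2]));pr("centre",c)
E
```

```text
bar top cam [[0.6664 0.244  0.108 ]
 [0.5734 0.2657 0.108 ]
 [0.6199 0.2548 0.108 ]]
bar side cam [[0.6615 0.2431 0.108 ]
 [0.5698 0.2655 0.108 ]
 [0.6156 0.2543 0.108 ]]
knob top [ 0.5515 -0.0235  0.196 ]
knob top [ 0.5501 -0.0222  0.207 ]
knob side [ 0.5469 -0.0221  0.196 ]
kends [[ 0.579  -0.0132  0.207 ]
 [ 0.5215 -0.0307  0.207 ]]
tray LUD [[0.6069 0.1977 0.112 ]
 [0.7046 0.0328 0.112 ]
 [0.4394 0.0982 0.112 ]]
sizes [0.1917 0.1948]
yaw from tray diag -0.24153627814954168
yaw bar -0.22897045808552208 0.09555108186062734
yaw bar -0.2401655631808768 0.09445134971818536
knob ang 0.29689730270481673 0.06014698966335333
line knob->bar 0.2467219108446402 0.28570011348706476
centre [0.572  0.0655 0.112 ]
```

```bash
python3 -m inch '[[[0,0,-0.0197],[0,0,-0.01],-1],[[0,0,-0.0197],[0,0,-0.01],-1],[[0,0,-0.0197],[0,0,-0.01],-1],[[0,0,-0.0197],[0,0,-0.01],-1],[[0,0,-0.0197],[0,0,-0.01],-1],[[0,0,-0.0197],[0,0,-0.01],-1],[[0,0,-0.0197],[0,0,-0.01],-1],[[0,0,-0.0197],[0,0,-0.01],-1],[[0,0,-0.0197],[0,0,-0.01],-1],[[0,0,-0.0197],[0,0,-0.01],-1]]' | tail -c 600
python3 -m inch '[[[0,0,-0.0197],[0,0,0],-1],[[0,0,-0.0197],[0,0,0],-1],[[0,0,-0.0197],[0,0,0],-1],[[0,0,-0.0197],[0,0,0],-1],[[0,0,-0.0197],[0,0,0],-1],[[0,0,-0.0197],[0,0,0],-1],[[0,0,-0.0197],[0,0,0],-1],[[0,0,-0.0197],[0,0,0],-1],[[0,0,-0.0197],[0,0,0],-1],[[0,0,-0.0197],[0,0,0],-1]]' | tail -c 600
python3 -m inch '[[[0,0,-0.0197],[0,0,0],-1],[[0,0,-0.0197],[0,0,0],-1],[[0,0,-0.0197],[0,0,0],-1],[[0,0,-0.0197],[0,0,0],-1],[[0,0,-0.0115],[0,0,0],-1],[[0,0,0],[0,0,0],-1],[[0,0,0],[0,0,0],-1]]' | tail -c 600
python3 -m inch '[[[0,0,0],[-0.1,0.07,0],-1],[[0,0,0],[-0.1,0.07,0],-1],[[0,0,0],[-0.1,0.07,0],-1],[[0,0,0],[-0.1,0.07,0],-1],[[0,0,0],[-0.1,0.07,0],-1],[[0,0,0],[-0.1,0.07,0],-1],[[0,0,0],[-0.1,0.07,0],-1],[[0,0,0],[-0.1,0.07,0],-1],[[0,0,0],[-0.1,0.07,0],-1],[[0,0,0],[-0.1,0.07,0],-1]]' | tail -c 600
```

```text
clock: 1.13
eef_pos: [0.1867, -0.4637, 0.2614]
tool_rot: [0.687, 0.727, 0.0, -0.0]
ft_force: [-0.3, -0.4, -0.5]
grip_width: 0.0854
grasp_force: 0.0
clock: 1.97
eef_pos: [0.1867, -0.4637, 0.2612]
tool_rot: [0.138, 0.99, 0.0, -0.0]
ft_force: [0.6, 0.0, 0.3]
grip_width: 0.085
grasp_force: 0.0
clock: 2.55
eef_pos: [0.1867, -0.4638, 0.2612]
tool_rot: [-0.141, 0.99, 0.0, -0.0]
ft_force: [-0.1, -0.1, 0.7]
grip_width: 0.0853
grasp_force: 0.0
clock: 3.38
eef_pos: [0.4167, -0.1765, 0.2615]
tool_rot: [-0.141, 0.99, -0.0, 0.0]
ft_force: [1.2, 0.6, 0.6]
grip_width: 0.0853
grasp_force: 0.0
```

```bash
python3 -m inch '[[[0,0,0],[-0.0945,0.0617,0],-1],[[0,0,0],[-0.0945,0.0617,0],-1],[[0,0,0],[-0.0945,0.0617,0],-1],[[0,0,0],[-0.0945,0.0617,0],-1],[[0,0,0],[-0.0945,0.0617,0],-1],[[0,0,0],[-0.0945,0.0617,0],-1],[[0,0,0],[0,0,0.02],-1],[[0,0,0],[0,0,0.02],-1],[[0,0,0],[0,0,0],-1]]' | tail -c 600
python3 - <<'E'
from h import *
t=vision.camera("top");s=vision.camera("side")
a=cv2.resize(t["img"][160:250,260:360],None,fx=4,fy=4,interpolation=cv2.INTER_CUBIC)
b=cv2.resize(s["img"][110:200,220:320],None,fx=4,fy=4,interpolation=cv2.INTER_CUBIC)
cv2.imwrite("pics/k1.png",np.hstack([a,b])[:,:,::-1])
E
```

```text
clock: 4.13
eef_pos: [0.5468, -0.0238, 0.2474]
tool_rot: [-0.141, 0.99, 0.0, -0.002]
ft_force: [-0.9, 0.6, -0.0]
grip_width: 0.0857
grasp_force: 0.0
```

View pics/k1.png

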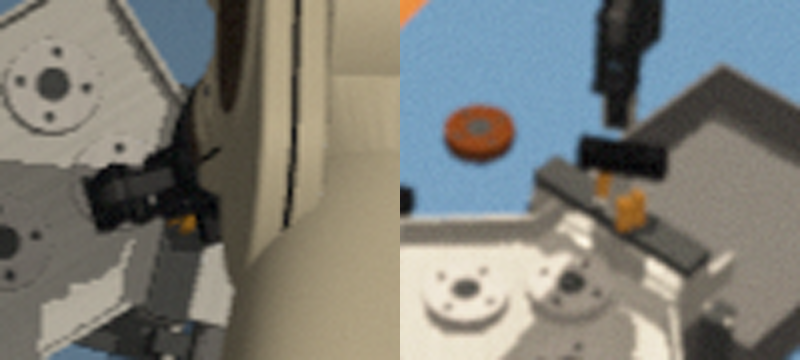

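The arm hides the knob from above. In the side view a finger hangs just behind the knob, at about (622,155), so it lines up. Descending and gripping.

```bash
python3 -m inch '[[[0,0,0],[-0.006,0,0.036],-1],[[0,0,0],[0,0,0.036],-1],[[0,0,0],[0,0,0.036],-1],[[0,0,0],[0,0,0.036],-1],[[0,0,0],[0,0,0.036],-1],[[0,0,0],[0,0,0.036],-1],[[0,0,0],[0,0,0],-1]]'
python3 -m inch '[[[0,0,0],[0,0,0],0],[[0,0,0],[0,0,0],0.3],[[0,0,0],[0,0,0],1],[[0,0,0],[0,0,0],1],[[0,0,0],[0,0,0],1],[[0,0,0],[0,0,0],1],[[0,0,0],[0,0,0],1],[[0,0,0],[0,0,0],1]]'
```

```text
clock: 4.82
eef_pos: [0.5478, -0.0246, 0.1829]
tool_rot: [-0.14, 0.99, 0.0, -0.002]
ft_force: [-1.0, 0.5, -0.6]
grip_width: 0.0856
grasp_force: 0.0
clock: 5.48
eef_pos: [0.5498, -0.0225, 0.1852]
tool_rot: [-0.142, 0.99, 0.001, 0.0]
ft_force: [-1.7, 3.5, 4.6]
grip_width: 0.0144
grasp_force: 61.6
```

```bash
python3 -m inch '[[[0,0,0],[0,0,-0.0115],1],[[0,0,0],[0,0,-0.0115],1],[[0,0,0],[0,0,-0.0115],1],[[0,0,0],[0,0,-0.0115],1],[[0,0,0],[0,0,-0.0115],1],[[0,0,0],[0,0,-0.0115],1],[[0,0,0],[0,0,-0.0115],1],[[0,0,0],[0,0,-0.0115],1],[[0,0,0],[0,0,0],1],[[0,0,0],[0,0,0],1]]'
```

```text
clock: 6.32
eef_pos: [0.5496, -0.0227, 0.2114]
tool_rot: [-0.142, 0.99, 0.001, -0.001]
ft_force: [1.6, 4.5, -7.8]
grip_width: 0.0149
grasp_force: 59.7
```

```bash
python3 -m inch '[[[0,0,0],[0,0,-0.005],1],[[0,0,0],[0,0,0],1],[[0,0,0.01],[0,0,0],1],[[0,0,0.015],[0,0,0],1],[[0,0,0.015],[0,0,0],1],[[0,0,0],[0,0,0],1]]'
python3 -m inch '[[[0,0,0.015],[0,0,0],1],[[0,0,0.015],[0,0,0],1],[[0,0,0.015],[0,0,0],1],[[0,0,0.015],[0,0,0],1],[[0,0,0.015],[0,0,0],1],[[0,0,0.015],[0,0,0],1],[[0,0,0.015],[0,0,0],1],[[0,0,0.015],[0,0,0],1],[[0,0,0.015],[0,0,0],1],[[0,0,0],[0,0,0],1]]'
python3 -c "
from h import *
o=telemetry.get_obs();print(R.from_quat(o['tool_rot']).as_matrix().round(3),o['ft_torque'],o['joint_pos'])"
```

```text
clock: 6.82
eef_pos: [0.5495, -0.0225, 0.2126]
tool_rot: [-0.015, 1.0, 0.001, -0.001]
ft_force: [1.9, 5.3, -7.2]
grip_width: 0.0146
grasp_force: 59.7
clock: 7.65
eef_pos: [0.5496, -0.022, 0.2126]
tool_rot: [0.397, 0.918, 0.001, -0.001]
ft_force: [2.4, 6.5, -8.2]
grip_width: 0.0146
grasp_force: 59.8
[[-0.684  0.729 -0.001]
 [ 0.729  0.684  0.003]
 [ 0.003  0.001 -1.   ]] [ 1.37117942 -0.6375966   0.00247338] [-0.04150379  0.3495164   0.10586419  1.32869936  0.00255105  0.77596602]
```

```bash
python3 -m inch '[[[0,0,0.008],[0,0,0],1],[[0,0,0.008],[0,0,0],1],[[0,0,0.006],[0,0,0],1],[[0,0,0],[0,0,0],1]]'
python3 -c "
from h import *
o=telemetry.get_obs();M=R.from_quat(o['tool_rot']).as_matrix();print(np.arctan2(M[1,1],M[0,1]),o['ft_torque'])"
python3 -m inch '[[[0,0,0],[0,0,0.004],1],[[0,0,0],[0,0,0.004],1],[[0,0,0],[0,0,0.004],1],[[0,0,0],[0,0,0.004],1],[[0,0,0],[0,0,0.004],1],[[0,0,0],[0,0,0.004],1],[[0,0,0],[0,0,0],1],[[0,0,0],[0,0,0],1]]'
python3 -c "
from h import *
o=telemetry.get_obs();M=R.from_quat(o['tool_rot']).as_matrix();print(np.arctan2(M[1,1],M[0,1]),o['ft_torque'])"
```

```text
clock: 7.98
eef_pos: [0.5496, -0.0219, 0.2126]
tool_rot: [0.457, 0.889, 0.001, -0.001]
ft_force: [2.3, 5.6, -8.4]
grip_width: 0.0148
grasp_force: 61.7
0.620458691197051 [ 1.26678231 -0.63727847  1.14784418]
clock: 8.65
eef_pos: [0.5497, -0.0219, 0.2071]
tool_rot: [0.457, 0.889, 0.001, -0.0]
ft_force: [-0.1, 6.0, -1.5]
grip_width: 0.0148
grasp_force: 62.6
0.6216559553228163 [ 1.25617937 -0.00239965  1.09705327]
```

```bash
python3 -m inch '[[[0,0,0],[0,0,0],0.3],[[0,0,0],[0,0,0],-0.3],[[0,0,0],[0,0,0],-1],[[0,0,0],[0,0,0],-1],[[0,0,0],[0,0,-0.05],-1],[[0,0,0],[0,0,-0.08],-1],[[0,0,0],[0,0,-0.08],-1],[[0,0,0],[0,0,0],-1]]'
python3 - <<'E'
from h import *
s=vision.camera("side")
crop(s,200,90,320,210,5,"pics/k2.png")
E
```

```text
clock: 9.32
eef_pos: [0.552, -0.024, 0.2748]
tool_rot: [0.459, 0.888, 0.002, 0.004]
ft_force: [-0.2, 0.2, 0.6]
grip_width: 0.0854
grasp_force: 0.0
```

View pics/k2.png

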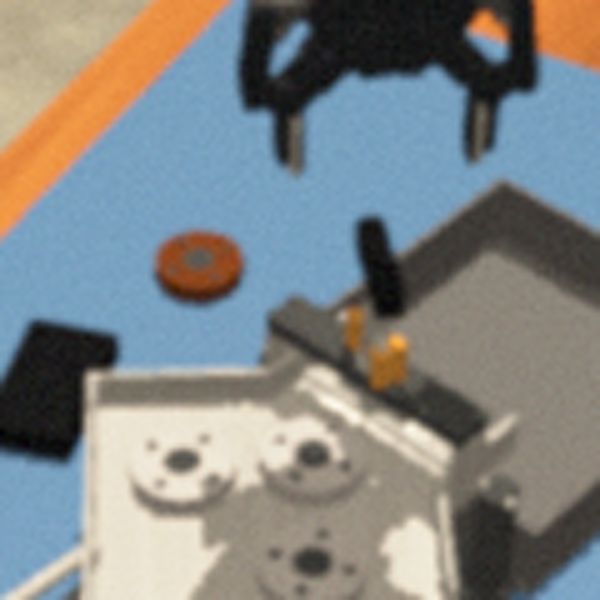

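The knob is parked: turned and raised at (380,265), with the blanks unmoved. Next is the handle bar, with the fingers half closed to clear the tray corner.

```bash
python3 -m inch '[[[0,0,-0.0188],[0,0,0],-1],[[0,0,-0.0188],[0,0,0],-1],[[0,0,-0.0188],[0,0,0],-1],[[0,0,-0.0188],[0,0,0],-1],[[0,0,-0.0188],[0,0,0],-1],[[0,0,-0.0188],[0,0,0],-1],[[0,0,0],[0,0,0],-1]]'
python3 -m inch '[[[0,0,0],[0.001,0.119,0],0],[[0,0,0],[0.001,0.119,0],0],[[0,0,0],[0.001,0.119,0],0],[[0,0,0],[0.001,0.119,0],0],[[0,0,0],[0.001,0.119,0],0],[[0,0,0],[0.001,0.119,0],0],[[0,0,0],[0.001,0.119,0],0],[[0,0,0],[0,0.119,0],0],[[0,0,0],[0,0,0],0]]'
python3 -c "
from h import *
o=telemetry.get_obs();M=R.from_quat(o['tool_rot']).as_matrix();print(np.arctan2(M[1,1],M[0,1]),(M.T@(np.array([.618,.2545,.089])-o['eef_pos'])/.3).round(4))"
```

```text
clock: 9.95
eef_pos: [0.5492, -0.0237, 0.2683]
tool_rot: [0.121, 0.993, -0.0, -0.001]
ft_force: [0.6, 0.2, 0.5]
grip_width: 0.0854
grasp_force: 0.0
clock: 10.7
eef_pos: [0.6168, 0.2606, 0.2661]
tool_rot: [0.121, 0.993, 0.0, -0.001]
ft_force: [-0.5, -0.8, -0.9]
grip_width: 0.0426
grasp_force: 0.0
1.3291541934716413 [-0.0104 -0.0189  0.5901]
```

```bash
python3 -m inch '[[[0,0,0],[-0.01,-0.018,0.09],0],[[0,0,0],[0,0,0.1],0],[[0,0,0],[0,0,0.1],0],[[0,0,0],[0,0,0.1],0],[[0,0,0],[0,0,0.08],0],[[0,0,0],[0,0,0.06],0],[[0,0,0],[0,0,0.04],0],[[0,0,0],[0,0,0.02],0],[[0,0,0],[0,0,0],0]]'
python3 - <<'E'
from h import *
s=vision.camera("side")
crop(s,160,150,280,260,5,"pics/b1.png")
E
```

```text
clock: 11.45
eef_pos: [0.6171, 0.2472, 0.0899]
tool_rot: [0.123, 0.992, -0.001, -0.002]
ft_force: [0.4, 0.2, 1.6]
grip_width: 0.0427
grasp_force: 0.0
```

View pics/b1.png

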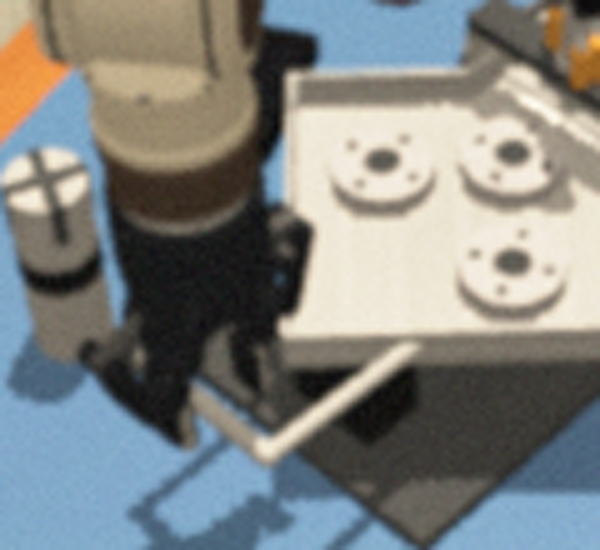

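The bar lies between the fingers, with the outer finger at (185,430). The sleeve at (50,250) stands clear behind. I'll recentre 7 mm and grip.

```bash
python3 -m inch '[[[0,0,0],[0,0.024,0],0],[[0,0,0],[0,0,0],0.3],[[0,0,0],[0,0,0],0.6],[[0,0,0],[0,0,0],1],[[0,0,0],[0,0,0],1],[[0,0,0],[0,0,0],1],[[0,0,0],[0,0,0],1],[[0,0,0],[0,0,0],1]]'
python3 - <<'E'
import numpy as np
A=lambda th:np.array([298*np.cos(th)-18*np.sin(th),298*np.sin(th)+18*np.cos(th)])
for t in np.arange(0,.76,.075):
    d=(A(t+.075)-A(t))/300;print(round(t,3),A(t).round(1),d.round(4))
E
```

```text
clock: 12.17
eef_pos: [0.6209, 0.2554, 0.0937]
tool_rot: [0.122, 0.993, 0.0, 0.001]
ft_force: [-1.2, -1.6, 6.2]
grip_width: 0.0101
grasp_force: 58.7
0.0 [298.  18.] [-0.0073  0.0743]
0.075 [295.8  40.3] [-0.0128  0.0735]
0.15 [292.   62.3] [-0.0183  0.0723]
0.225 [286.5  84. ] [-0.0237  0.0708]
0.3 [279.4 105.3] [-0.0289  0.0688]
0.375 [270.7 125.9] [-0.034   0.0664]
0.45 [260.5 145.8] [-0.0389  0.0637]
0.525 [248.8 164.9] [-0.0435  0.0606]
0.6 [235.8 183.1] [-0.0479  0.0572]
0.675 [221.4 200.3] [-0.0521  0.0534]
0.75 [205.8 216.3] [-0.056   0.0494]
```

```bash
python3 -m inch '[[[0,0,0],[0,-0.002,-0.025],1],[[0,0,0],[0,-0.0024,-0.025],1],[[0,0,0],[0,-0.003,-0.0247],1],[[0,0,0],[0,-0.0037,-0.0246],1],[[0,0,0],[0,-0.0043,-0.0245],1],[[0,0,0],[0,-0.0049,-0.0244],1],[[0,0,0],[0,-0.0055,-0.0243],1],[[0,0,0],[0,-0.0061,-0.0241],1],[[0,0,0],[0,-0.0067,-0.0239],1],[[0,0,0],[0,0,0],1]]'
python3 -m inch '[[[0,0,0],[0,-0.0073,-0.0238],1],[[0,0,0],[0,-0.0079,-0.0236],1],[[0,0,0],[0,-0.0085,-0.0234],1],[[0,0,0],[0,-0.0091,-0.0232],1],[[0,0,0],[0,-0.0096,-0.023],1],[[0,0,0],[0,-0.0102,-0.0227],1],[[0,0,0],[0,0,0],1],[[0,0,0],[0,0,0],1],[[0,0,0],[0,0,0],1]]'
python3 - <<'E'
from h import *
s=vision.camera("side");t=vision.camera("top")
cv2.imwrite("pics/l1.png",np.hstack([cv2.resize(s["img"][90:240,150:350],None,fx=2,fy=2),cv2.resize(t["img"][110:260,200:400],None,fx=2,fy=2)])[:,:,::-1])
E
```

```text
clock: 13.0
eef_pos: [0.6181, 0.2442, 0.1608]
tool_rot: [0.122, 0.992, 0.001, 0.001]
ft_force: [3.2, 2.0, -2.2]
grip_width: 0.0098
grasp_force: 58.6
clock: 13.75
eef_pos: [0.6145, 0.23, 0.2011]
tool_rot: [0.122, 0.993, 0.001, 0.001]
ft_force: [5.8, 4.4, -1.2]
grip_width: 0.01
grasp_force: 58.7
```

View pics/l1.png

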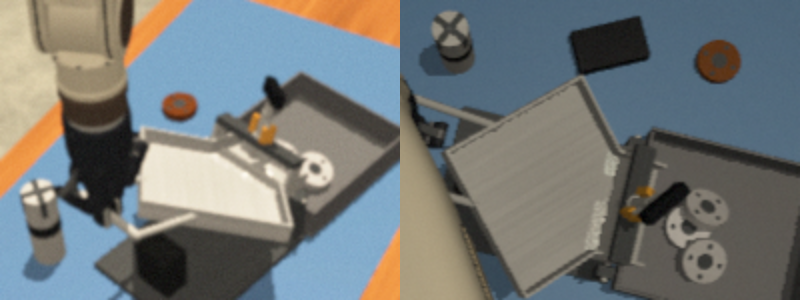

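At about 0.37 rad the tray is empty. All three blanks are at or past the spout, around (700,230) in the right half, but one may still be on the lip. I'll tilt further and then check.

```bash
python3 -m inch '[[[0,0,0],[0,-0.0108,-0.0224],1],[[0,0,0],[0,-0.0113,-0.0221],1],[[0,0,0],[0,-0.0119,-0.0218],1],[[0,0,0],[0,-0.0124,-0.0215],1],[[0,0,0],[0,-0.013,-0.0212],1],[[0,0,0],[0,-0.0135,-0.0209],1],[[0,0,0],[0,-0.014,-0.0206],1],[[0,0,0],[0,-0.0145,-0.0202],1],[[0,0,0],[0,-0.015,-0.0198],1],[[0,0,0],[0,0,0],1]]'
python3 -m inch '[[[0,0,0],[0,0,0],1],[[0,0,0],[0,0,0],1],[[0,0,0],[0,0,0],1],[[0,0,0],[0,0,0],1],[[0,0,0],[0,0,0],1],[[0,0,0],[0,0,0],1]]'
python3 - <<'E'
from h import *
s=vision.camera("side");t=vision.camera("top")
cv2.imwrite("pics/l2.png",np.hstack([cv2.resize(s["img"][110:230,220:350],None,fx=3,fy=3),cv2.resize(t["img"][150:270,280:410],None,fx=3,fy=3)])[:,:,::-1])
E
```

```text
clock: 14.68
eef_pos: [0.6063, 0.1963, 0.2602]
tool_rot: [0.122, 0.993, 0.002, 0.002]
ft_force: [4.7, 6.7, 2.4]
grip_width: 0.0097
grasp_force: 58.8
clock: 15.18
eef_pos: [0.6065, 0.1972, 0.259]
tool_rot: [0.121, 0.993, 0.003, 0.002]
ft_force: [6.0, 6.7, 3.2]
grip_width: 0.0095
grasp_force: 58.8
```

View pics/l2.png

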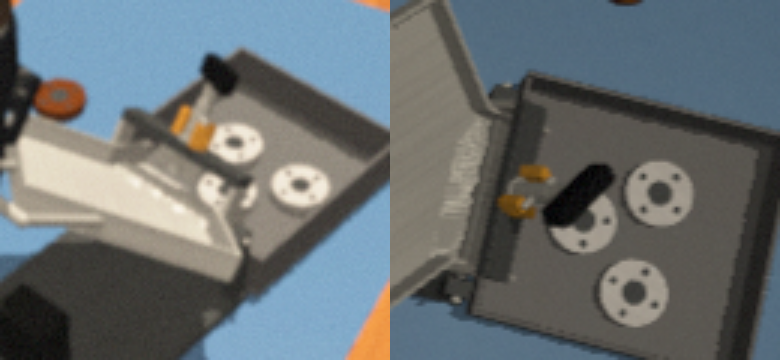

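All three blanks lie flat in the bin, at (658,193), (580,225) and (632,292) in the top half-picture. The tray is empty. Lowering by reversing the arc, slowly at the end.

```bash
python3 -m inch '[[[0,0,0],[0,0.015,0.0198],1],[[0,0,0],[0,0.0145,0.0202],1],[[0,0,0],[0,0.014,0.0206],1],[[0,0,0],[0,0.0135,0.0209],1],[[0,0,0],[0,0.013,0.0212],1],[[0,0,0],[0,0.0124,0.0215],1],[[0,0,0],[0,0.0119,0.0218],1],[[0,0,0],[0,0.0113,0.0221],1],[[0,0,0],[0,0.0108,0.0224],1]]' | sed -n 2p
python3 -m inch '[[[0,0,0],[0,0.0102,0.0227],1],[[0,0,0],[0,0.0096,0.023],1],[[0,0,0],[0,0.0091,0.0232],1],[[0,0,0],[0,0.0085,0.0234],1],[[0,0,0],[0,0.0079,0.0236],1],[[0,0,0],[0,0.0073,0.0238],1],[[0,0,0],[0,0.0067,0.0239],1],[[0,0,0],[0,0.0061,0.0241],1],[[0,0,0],[0,0.0055,0.0243],1]]' | sed -n 2p
python3 -m inch '[[[0,0,0],[0,0.0049,0.0244],1],[[0,0,0],[0,0.0043,0.0245],1],[[0,0,0],[0,0.0037,0.0246],1],[[0,0,0],[0,0.003,0.0247],1],[[0,0,0],[0,0.0012,0.0125],1],[[0,0,0],[0,0.0012,0.0125],1],[[0,0,0],[0,0,0],1],[[0,0,0],[0,0,0],1]]'
```

```text
eef_pos: [0.6146, 0.2302, 0.2008]
eef_pos: [0.6193, 0.2501, 0.1365]
clock: 17.45
eef_pos: [0.6202, 0.2552, 0.099]
tool_rot: [0.122, 0.992, 0.0, -0.0]
ft_force: [4.4, 3.2, -3.1]
grip_width: 0.0098
grasp_force: 60.1
```

```bash
python3 -m inch '[[[0,0,0],[0,0.0003,0.004],1],[[0,0,0],[0,0.0003,0.004],1],[[0,0,0],[0,0.0003,0.004],1],[[0,0,0],[0,0.0003,0.004],1],[[0,0,0],[0,0.0003,0.004],1],[[0,0,0],[0,0,0.003],1],[[0,0,0],[0,0,0],1],[[0,0,0],[0,0,0],1]]'
```

```text
clock: 18.12
eef_pos: [0.6204, 0.2554, 0.0956]
tool_rot: [0.122, 0.993, 0.001, 0.001]
ft_force: [-0.7, 1.4, 9.3]
grip_width: 0.0096
grasp_force: 61.4
```

```bash
python3 -m inch '[[[0,0,0],[0,0,0.003],1],[[0,0,0],[0,0,0.003],1],[[0,0,0],[0,0,0],1]]'
```

```text
clock: 18.37
eef_pos: [0.6204, 0.2554, 0.0955]
tool_rot: [0.122, 0.992, 0.001, 0.001]
ft_force: [-3.2, 0.5, 15.6]
grip_width: 0.0092
grasp_force: 62.2
```

The tray is firmly on its rest: the force rises with no more travel. Releasing and backing off upward.

```bash
python3 -m inch '[[[0,0,0],[0,0,-0.004],0.8],[[0,0,0],[0,0,-0.003],0.5],[[0,0,0],[0,0,0],0.2],[[0,0,0],[0,0,0],0],[[0,0,0],[0,0,0],0],[[0,0,0],[0,0,0],0]]'
python3 -m inch '[[[0,0,0],[0,0,-0.03],0],[[0,0,0],[0,0,-0.06],0],[[0,0,0],[0,0,-0.1],0],[[0,0,0],[0,0,-0.1],0],[[0,0,0],[0,0,-0.1],0],[[0,0,0],[0,0,-0.1],0],[[0,0,0],[0.1,0,-0.03],0],[[0,0,0],[0.1,0,0],0],[[0,0,0],[0.1,0,0],0],[[0,0,0],[0,0,0],0]]'
python3 - <<'E'
from h import *
s=vision.camera("side");t=vision.camera("top")
cv2.imwrite("pics/f.png",np.hstack([cv2.resize(s["img"][110:290,150:350],None,fx=2,fy=2),cv2.resize(t["img"][100:280,180:380],None,fx=2,fy=2)])[:,:,::-1])
E
```

```text
clock: 18.87
eef_pos: [0.6195, 0.2547, 0.0923]
tool_rot: [0.122, 0.993, -0.001, -0.001]
ft_force: [0.4, 0.5, 0.2]
grip_width: 0.0424
grasp_force: 0.0
clock: 19.7
eef_pos: [0.5276, 0.2777, 0.2502]
tool_rot: [0.12, 0.993, -0.0, -0.002]
ft_force: [-0.0, 0.0, 0.1]
grip_width: 0.0425
grasp_force: 0.0
```

View pics/f.png

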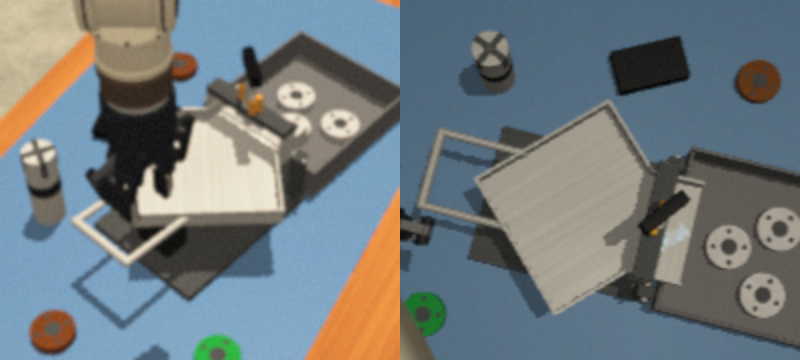

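The tray is level and empty with the bar free at (430,170). The knob is still parked at (665,213), the three blanks are in the bin, and the bystanders have not moved.

```bash
python3 -c "
from workcell import workorder
print(workorder.job_done())"
```

```text
the job is handed in; nothing more can be done
None
```

The job is handed in at about 20 s of the 64 s: the gate is parked open, all three blanks are in the bin, the tray is back level on its rest and released, and the last pictures show the other bench items where they were.

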